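# Set the Wi-Fi router's antennas

### The arm

A 6-joint arm with a two-finger parallel gripper is mounted at the origin on the work surface. World frame = base frame: x ahead of the robot, y to its left, z up, the work surface at z = 0. Lengths are in m, angles in rad, forces in N, time in s.
With the tool pointing down it reaches from about 0.35 to 0.975 m from the base axis. Payload 4.9 kg.
Tool frame: the origin (TCP) lies at the very end of the fingers, on their centre line; the grasp point (between the pads) lies 19 mm behind it; z points along the fingers, y is the line along which they close (so a half turn about z gives the same grasp; the last joint's range is limited). The gripper opens to 85 mm and grips with 20 to 120 N. Pads are 22 mm wide; open, the fingers measure 114 mm over their backs; the gripper's body (76 mm by 85 mm) begins 54 mm behind the grasp point. The pads swing forward as they close: fully open they stand 13 mm farther back than shut.
Start: joints at [-1.362, 0.053, 1.613, -0, 1.476, -0.119], TCP at [0.201, -0.592, 0.231] pointing down, gripper open.
Joint ranges: [-3.01, 3.01], [-1.01, 2.22], [0.06, 2.58], [-1.02, 4.17], [0.09, 2.62], [-3.14, 3.14]. Speed limits (rad/s): [2.57, 2.57, 3.14, 3.14, 3.14, 3.14].

### API

Orientations are given as a rotation vector (axis times angle).
In Python, from station import * gives the robot as it stands.
- The arm moves only by the shell command python3 -m crank 'ROWS' [OPENING] [FORCE]. ROWS is JSON, a list of rows, each an object with "offset": the shift along the tool's x, y, z in m, a list of three; "twist": the turn, a rotation vector about the tool's x, y, z in degrees, a list of three. In form: [{"offset": [x, y, z], "twist": [rx, ry, rz]}, ...]. A call has 1 to 20 rows; each row is the pose to reach, as a shift and turn from the pose commanded when the call began, along the tool's axes at that moment; what a row does not reach only later rows make up. A row lasts 1/8 s, in which the tool goes at most 62.5 mm and 10.7 degrees, less where a joint would pass 70% of its speed; a pose out of reach is approached as far as the arm can. A call with a gripper value outside its range is refused whole. OPENING is the opening, from 0 (shut) to 1 (fully open), set as the call begins (- or left out, the last holds). The fingers move at their own pace and stop on an object; FORCE is the grip in N (left out, the last holds). Time passes only in rows, so rows that repeat a pose let the fingers close. It gives the time, the measured TCP pose, the force, the opening and the grip force at its end, in the units of the state.
- get_obs(): the state, without advancing time (a new reading comes with each control period).
- get_image(name): name is "scene" or "top" or "wrist"; returns the picture (384x512x3 uint8, red, green, blue); there is no depth.
- get_calibration(name): a dict with "intrinsics" (3x3 intrinsics, pixels), "k1" (the pictures are not rectified: a ray, as slopes to the right and down, at radius r is drawn at 1 + k1 r^2 times it, then the intrinsics apply), "world_from_camera" (4x4, takes a point from camera to world coordinates); the wrist camera has in their place "tool_from_camera" (4x4, takes a point from camera to tool coordinates, whose origin is the TCP and whose axes are the flange's). Camera axes: x right, y up, looking along -z (the intrinsics and any distortion apply to the point x, -y, -z); pixel columns grow to the right and rows downward; lengths in m; the calibration is good to about 2 mm. A picture is of the moment at which its call begins: read the wrist's pose just before it. get_calibration takes no time and is no camera call.
- finish_job(): hands the job in; it is judged then, once.
Trained networks look in the newest picture that a camera, given by its name, has taken for a name from the list of things; names that differ only in an ending like _2 or _b are one class to them, and where a whole thing is asked for, a point or a joint stands for the part that bears it (a point fixed in the world has none). Each returns a list of dicts, best first, with "confidence" (0 to 1); they miss things now and then, are a little off and sometimes report something else, mostly with a low value. They report only what shows in the picture. A call takes as long as a camera call. They do not tell look-alikes from the thing itself.
- cut_out(query, camera): "region" (384x512 bool, what is visible of it) and "rect" ([centre column, centre row, width, height] in pixels, round what is visible of it).
The state is a dict: "t": time; "q": joint angles; "dq": joint speeds; "effort": joint torques, N m; "tool_pos": TCP position; "tool_rot": TCP orientation; "contact_force": force on the tool from outside, world axes, zero at the start; "wrist_torque": the same for the moment, N m; "opening": finger opening in m; "grip_force": force on a finger pad.
Only numpy, scipy, OpenCV 4.12 (cv2) and the standard library are available. Lean on these libraries where they do the work, as an engineer would, in place of code of your own. Each camera call takes 0.05 s, during which the arm holds its last target. There are 200 camera calls.

### The job

Set the router's two antennas for coverage over two floors: with a fingertip, gently push the antenna on the side where the potted plant stands until it is straight upright, and push the other antenna down until it lies level, pointing straight out to its side. Only push, do not grip or lift anything; the router stays where it stands, and the plant, mug, notebook and pen are left alone.

Things in the scene. Friction and masses are not known exactly. Their poses are not given: they have to be found in the camera images.
- router: black Wi-Fi router, loose, about 0.6 kg: housing 128 (x) by 180 mm (y), top at 34 mm. Origin on the desk under it (housing x -68 to +60 mm). +x points to its rear face with the sockets (away from the robot at yaw 0), +y left, z up. Antennas swing behind the rear face, in the plane x = +75 mm. Slides at some 4 N; about 4 N down on the end of a level antenna tips it
- left_antenna (a joint): black antenna, left rear corner (+y side of router): straight bar 16 mm wide, 12 mm thick, end 150 mm from pivot; swings sideways in the router's y-z plane. Value = lean in rad: 0 upright, + outward from the router's middle, 1.57 level outward (a stop), - inward (stop -1.57), no stop at 0. Friction hinge, 0.08 N m (0.6 N at the tip), stays where left. Starts at 0.35 to 0.8
- right_antenna (a joint): black antenna, right rear corner (-y side of router): straight bar 16 mm wide, 12 mm thick, end 150 mm from pivot; swings sideways in the router's y-z plane. Value = lean in rad: 0 upright, + outward from the router's middle, 1.57 level outward (a stop), - inward (stop -1.57), no stop at 0. Friction hinge, 0.08 N m (0.6 N at the tip), stays where left. Starts at 0.35 to 0.8
- left_antenna_pivot (a point): hinge axis of the left antenna, in the middle of the bar: router x 75, y +83, z 22 mm; the axis runs along the router's x; fixed to the router
- right_antenna_pivot (a point): hinge axis of the right antenna: router x 75, y -83, z 22 mm; fixed to the router
- left_antenna_tip (a point): middle of the free end of the left antenna, 150 mm from its pivot; moves with it
- right_antenna_tip (a point): middle of the free end of the right antenna, 150 mm from its pivot; moves with it
- plant: small green potted plant in a black pot, 68 mm across, 120 mm high in all, loose; origin at the centre of its underside. It stands to one side of the router (about 250 mm left or right of its middle, 50 to 90 mm nearer the robot along the router's x) and so tells which antenna goes upright
- mug: white mug, 76 mm across, 90 mm high, handle on its +y side, loose; origin at the centre of its underside; stands on the other side of the router from the plant
- notebook: grey notebook lying flat beyond the router, 150 x 210 x 18 mm, loose; origin under its centre
- pen: pen lying on the notebook, 140 mm long along its x, 9 mm thick; origin at the middle of its underside
Mind the look-alikes: they are no part of the job. Several things have the shape of the router; the one meant has the colours described above.

How it is judged:
By the outcome, as a careful person would: the job done as asked, in the order asked, and still so for the second after the job is handed in, with the robot touching nothing.
It also fails if it takes over 48 s, if anything falls off the work surface, if the arm or the gripper's body presses on something with over 40 N, if the wrist force passes 120 N, or if a joint passes its speed limit or range.

## Working session

There is one attempt and no reset: what is moved stays moved. The work goes in short steps, Python scripts to look and compute and a shell command to move; the robot and the scene stay as the last step left them, time stands still between calls to the robot, and variables do not carry over. Pictures are saved under pics/ and viewed, at most 10 in all, crops included, and the job is handed in when it is done.

```bash
ls; mkdir -p pics
python3 - <<'E'
from station import *
import cv2,numpy as np
a=get_image("scene");b=get_image("top")
cv2.imwrite("pics/a.png",a[:,:,::-1]);cv2.imwrite("pics/b.png",b[:,:,::-1])
for c in("scene","top"):
  k=get_calibration(c);print(c,np.round(k["intrinsics"],1).tolist(),k["k1"],np.round(k["world_from_camera"],3).tolist())
  for n in("router","plant","mug","left_antenna","right_antenna"):
    print(n,[(round(d["confidence"],2),np.round(d["rect"]).tolist()) for d in cut_out(n,c)])
o=get_obs();print(o["t"],o["tool_pos"],o["tool_rot"])
E
```

```text
pics
scene [[394.7, 0.0, 259.7], [0.0, 394.7, 184.6], [0.0, 0.0, 1.0]] -0.06288637948744183 [[-0.408, -0.683, 0.606, 1.202], [0.913, -0.313, 0.262, 0.28], [0.011, 0.66, 0.751, 0.904], [0.0, 0.0, 0.0, 1.0]]
router [(0.63, [381.0, 168.0, 74.0, 62.0])]
plant [(0.66, [342.0, 199.0, 30.0, 35.0])]
mug [(0.58, [208.0, 131.0, 35.0, 37.0])]
left_antenna [(0.78, [399.0, 182.0, 22.0, 41.0]), (0.75, [271.0, 212.0, 33.0, 14.0]), (0.5, [158.0, 178.0, 10.0, 40.0])]
right_antenna [(0.73, [350.0, 154.0, 13.0, 42.0]), (0.61, [167.0, 223.0, 12.0, 37.0]), (0.5, [199.0, 166.0, 32.0, 47.0])]
top [[380.6, 0.0, 258.9], [0.0, 380.6, 197.5], [0.0, 0.0, 1.0]] -0.09582359293355613 [[0.022, 0.997, -0.068, 0.492], [-1.0, 0.022, -0.004, -0.014], [-0.003, 0.068, 0.998, 1.218], [0.0, 0.0, 0.0, 1.0]]
router [(0.75, [283.0, 215.0, 121.0, 73.0]), (0.7, [341.0, 146.0, 69.0, 71.0]), (0.64, [163.0, 284.0, 71.0, 67.0])]
plant [(0.56, [188.0, 225.0, 27.0, 19.0]), (0.25, [326.0, 206.0, 37.0, 10.0])]
mug [(0.8, [343.0, 270.0, 36.0, 24.0])]
left_antenna [(0.6, [235.0, 186.0, 33.0, 14.0])]
right_antenna [(0.68, [324.0, 206.0, 38.0, 15.0]), (0.29, [345.0, 269.0, 42.0, 28.0])]
0.6 [ 0.20123132 -0.59170412  0.23132149] [3.09946612e+00 5.12580818e-01 6.57637347e-05]
```

View pics/a.png

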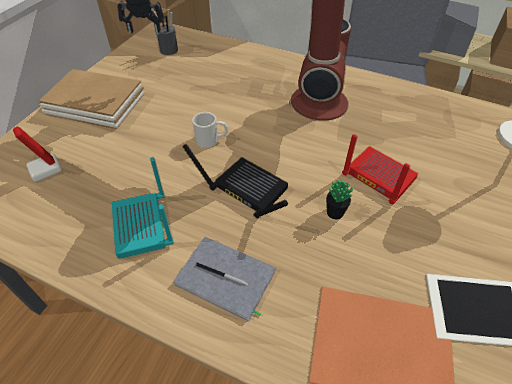

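View pics/b.png

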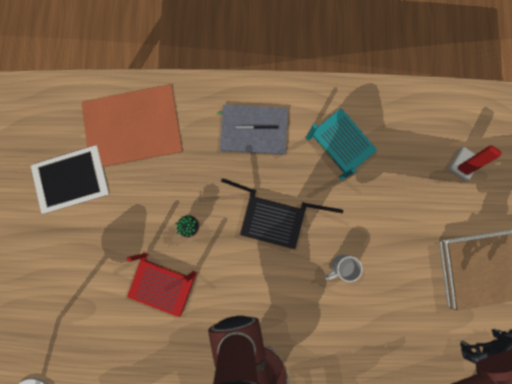

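The top view shows the black router at about (273,220), its antenna tips at (222,180) and (342,211). The plant is at (187,226), on the router's left (+y), and the mug is on its right. So the left antenna goes upright and the right one level. The teal and red routers are decoys.

Run:
```python
import cv2,numpy as np
a=cv2.imread("pics/a.png")[135:225,175:300];b=cv2.imread("pics/b.png")[170:255,215:350]
cv2.imwrite("pics/c.png",cv2.resize(a,None,fx=6,fy=6,interpolation=cv2.INTER_CUBIC))
cv2.imwrite("pics/d.png",cv2.resize(b,None,fx=5.9,fy=5.9,interpolation=cv2.INTER_CUBIC))
```

```text
(no output)
```

View pics/c.png

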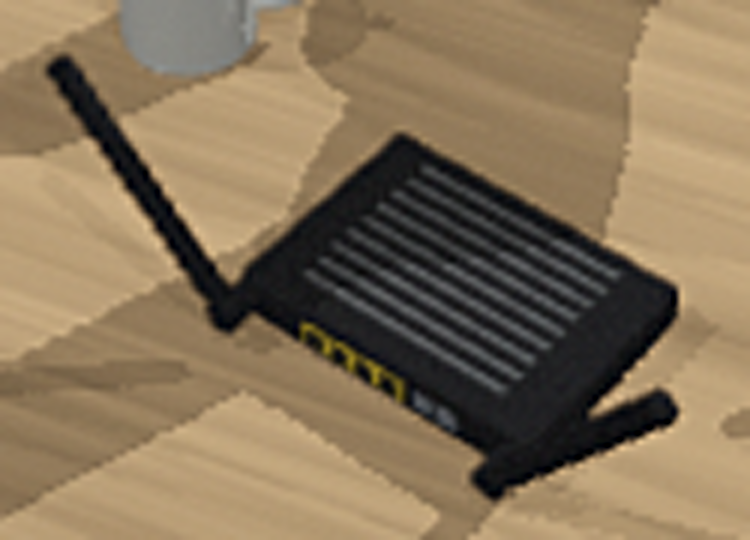

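View pics/d.png

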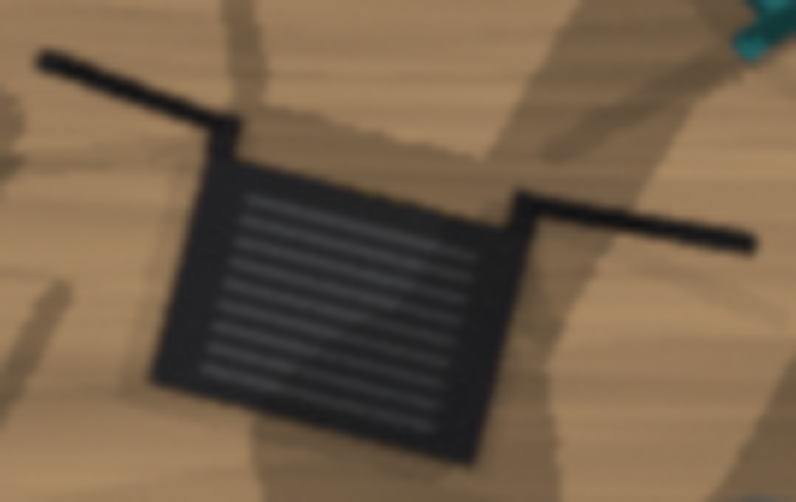

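Crop c shows the right tip at (62,68), the left tip at (662,405), and the pivots at (228,312) and (490,475). Crop d shows the left tip at (45,62) and the right tip at (748,243), plus the housing corners. I'll fit the router pose and both leans to these points.

```bash
cat > h.py <<'E'
from station import *
import numpy as np
from scipy.optimize import least_squares
from scipy.spatial.transform import Rotation as R
def proj(k,T,P):
    Q=(np.c_[P,np.ones(len(P))]@np.linalg.inv(T).T)[:,:3]
    s=np.c_[Q[:,0],-Q[:,1]]/-Q[:,2:3]; s=s*(1+k["k1"]*(s**2).sum(1))[:,None]
    K=np.array(k["intrinsics"]); return s@K[:2,:2].T+K[:2,2]
def model(p):
    x,y,w,l,r=p
    f=lambda L,s:[75,s*(83+L[0]),22+L[1]]
    M=np.array([[-68,-90,34],[60,-90,34],[60,90,34],[-68,90,34],
      f((0,0),1),f((0,0),-1),f((150*np.sin(l),150*np.cos(l)),1),f((150*np.sin(r),150*np.cos(r)),-1)],float)/1e3
    return M@R.from_euler('z',w).as_matrix().T+[x,y,0]
E
cat > fit.py <<'E'
from h import *
u=lambda P,f,o:(np.array(P,float)+.5)/f-.5+o
S=u([[402,138],[248,280],[515,445],[672,290],[490,475],[228,312],[662,405],[62,68]],6,np.array([175,135]))
D=u([[472,463],[530,232],[215,155],[155,382],[228,130],[525,205],[45,62],[748,243]],5.9,np.array([215,170]))
ks,kt=get_calibration("scene"),get_calibration("top")
W=np.array([1,.5,.5,1,.5,.5,1,1])[:,None]
fr=lambda p:np.r_[(W*(proj(ks,ks["world_from_camera"],model(p))-S)).ravel(),(W*(proj(kt,kt["world_from_camera"],model(p))-D)).ravel()]
s=least_squares(fr,[.5,-.05,-.27,.6,.6],loss="soft_l1");p=s.x
print(np.round(p,4));print(np.round(fr(p).reshape(-1,2),1).tolist());print(np.round(model(p),3).tolist())
w=p[2];Rt=np.c_[[-np.sin(w),np.cos(w),0],[np.cos(w),np.sin(w),0],[0,0,-1]]
R0=R.from_rotvec(get_obs()["tool_rot"]);print("twist",np.degrees((R0.inv()*R.from_matrix(Rt)).as_rotvec()))
for q in([75,150,231],[75,60,231]):
  P=R.from_euler('z',w).apply(np.array(q)/1e3)+[p[0],p[1],0]
  print(P,"offset",R0.inv().apply(P-get_obs()["tool_pos"]))
E
python3 fit.py
```

```text
[ 0.5024 -0.0528 -0.2324  0.6199  0.6965]
[[-0.5, -1.4], [-1.1, -0.6], [0.9, 0.5], [1.8, -0.3], [0.3, 0.4], [-0.1, 0.2], [0.2, -0.0], [-0.8, -1.3], [0.7, 0.9], [0.5, 0.0], [-0.8, -0.7], [-1.8, -0.0], [-0.1, -0.4], [0.2, -0.2], [0.3, -0.7], [-0.2, -0.5]]
[[0.416, -0.125, 0.034], [0.54, -0.154, 0.034], [0.582, 0.021, 0.034], [0.457, 0.05, 0.034], [0.595, 0.011, 0.022], [0.556, -0.151, 0.022], [0.615, 0.096, 0.144], [0.534, -0.244, 0.137]]
twist [ 2.86059143e-03 -9.29968199e-04 -5.79055276e+01]
[0.60997155 0.07593145 0.231     ] offset [ 6.01922323e-01 -5.00495102e-01  3.26438894e-04]
[ 0.58924624 -0.01164972  0.231     ] offset [ 5.54103807e-01 -4.24249516e-01  3.27298191e-04]
```

```bash
python3 -m crank '[{"offset":[0.636,-0.556,0],"twist":[0,0,-57.9]},{"offset":[0.636,-0.556,0],"twist":[0,0,-57.9]},{"offset":[0.636,-0.556,0],"twist":[0,0,-57.9]},{"offset":[0.636,-0.556,0],"twist":[0,0,-57.9]},{"offset":[0.636,-0.556,0],"twist":[0,0,-57.9]},{"offset":[0.636,-0.556,0],"twist":[0,0,-57.9]},{"offset":[0.636,-0.556,0],"twist":[0,0,-57.9]},{"offset":[0.636,-0.556,0],"twist":[0,0,-57.9]},{"offset":[0.636,-0.556,0],"twist":[0,0,-57.9]},{"offset":[0.636,-0.556,0],"twist":[0,0,-57.9]},{"offset":[0.636,-0.556,0],"twist":[0,0,-57.9]},{"offset":[0.636,-0.556,0],"twist":[0,0,-57.9]},{"offset":[0.636,-0.556,0],"twist":[0,0,-57.9]},{"offset":[0.636,-0.556,0],"twist":[0,0,-57.9]},{"offset":[0.636,-0.556,0],"twist":[0,0,-57.9]},{"offset":[0.636,-0.556,0],"twist":[0,0,-57.9]},{"offset":[0.636,-0.556,0],"twist":[0,0,-57.9]},{"offset":[0.636,-0.556,0],"twist":[0,0,-57.9]}]' 0
cat > rel.py <<'E'
from h import *
import sys,cv2
p=[float(v) for v in sys.argv[1].split(",")]
o=get_obs();T=np.eye(4);Ro=R.from_rotvec(o["tool_rot"]);T[:3,:3]=Ro.as_matrix();T[:3,3]=o["tool_pos"]
print("router frame mm",R.from_euler('z',-p[2]).apply(o["tool_pos"]-[p[0],p[1],0])*1e3,"t",o["t"],"F",o["contact_force"],"tool x yaw-router",(Ro.as_euler('zyx')[0]-p[2]))
if len(sys.argv)>2:
  im=get_image("wrist")[:,:,::-1].copy();cv2.imwrite("pics/"+sys.argv[2]+"_raw.png",im);k=get_calibration("wrist");uv=proj(k,T@k["tool_from_camera"],model(p));print(np.round(uv,1).tolist())
  for a in uv:
    if abs(a).max()<2000: cv2.drawMarker(im,tuple(int(v) for v in np.round(a)),(0,0,255),0,10,1)
  cv2.imwrite("pics/"+sys.argv[2]+".png",cv2.resize(im,None,fx=1.5,fy=1.5))
E
python3 rel.py .5024,-.0528,-.2324,.62,.6965 e
```

```text
t: 2.85
tool_pos: [0.6242, 0.1385, 0.2316]
tool_rot: [2.465, 1.947, 0.0]
contact_force: [0.2, -0.4, -0.4]
opening: -0.0001
grip_force: 0.0
router frame mm [ 74.42279638 214.18475387 231.56491877] t 2.85 F [ 0.16317725 -0.39681096 -0.36829372] tool x yaw-router -1.1045990864723745
[[157.2, 369.3], [242.2, 369.9], [240.7, 262.5], [144.2, 262.3], [252.1, 262.7], [252.2, 359.7], [252.0, 243.4], [252.4, 493.2]]
```

View pics/e.png

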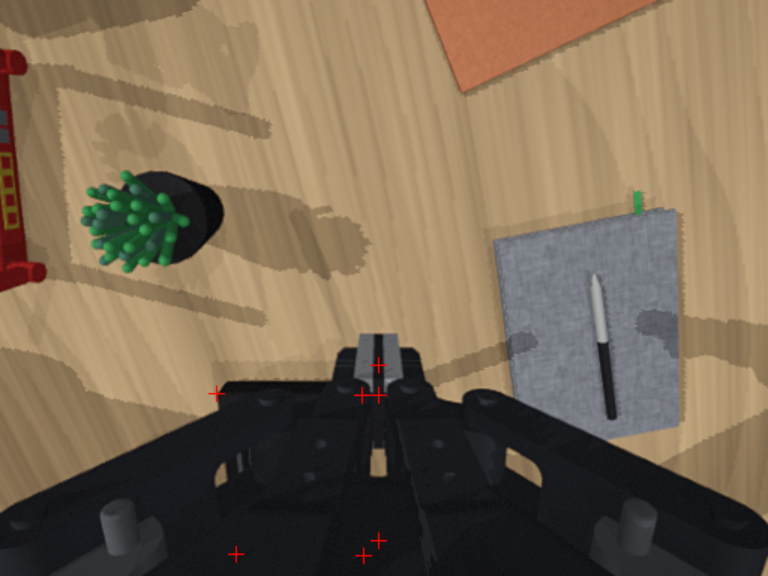

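The wrist view shows the plant at (150,220) and the bottom-left housing edge at row 382, which agrees with the fit. I'll go down outside the left antenna and push inward.

```bash
python3 -m crank '[{"offset":[0,0,0.058],"twist":[0,0,0]},{"offset":[0,0,0.116],"twist":[0,0,0]},{"offset":[0,0,0.116],"twist":[0,0,0]},{"offset":[-0.012,0,0.116],"twist":[0,0,0]},{"offset":[-0.024,0,0.116],"twist":[0,0,0]},{"offset":[-0.034,0,0.116],"twist":[0,0,0]},{"offset":[-0.044,0,0.116],"twist":[0,0,0]},{"offset":[-0.054,0,0.116],"twist":[0,0,0]},{"offset":[-0.064,0,0.116],"twist":[0,0,0]},{"offset":[-0.074,0,0.116],"twist":[0,0,0]},{"offset":[-0.082,0,0.116],"twist":[0,0,0]},{"offset":[-0.090,0,0.116],"twist":[0,0,0]},{"offset":[-0.096,0,0.116],"twist":[0,0,0]},{"offset":[-0.102,0,0.116],"twist":[0,0,0]},{"offset":[-0.106,0,0.116],"twist":[0,0,0]},{"offset":[-0.110,0,0.116],"twist":[0,0,0]},{"offset":[-0.110,0,0.116],"twist":[0,0,0]}]'
python3 rel.py .5024,-.0528,-.2324,.62,.6965
python3 - <<'E'
from station import *
import cv2
cv2.imwrite("pics/g.png",cv2.resize(get_image("scene")[100:230,160:310,::-1],None,fx=4.5,fy=4.5,interpolation=2))
E
```

```text
t: 5.03
tool_pos: [0.5985, 0.0319, 0.115]
tool_rot: [-2.464, -1.948, 0.001]
contact_force: [0.5, -0.1, -0.4]
opening: -0.0
grip_force: 0.0
router frame mm [ 73.9769141  104.57879176 114.97682632] t 5.025 F [ 0.54321275 -0.0716635  -0.4115141 ] tool x yaw-router -1.105471020815618
```

View pics/g.png

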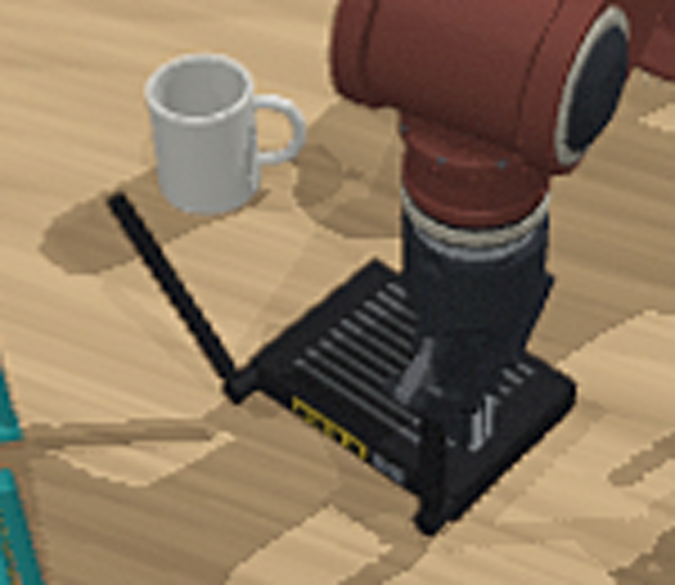

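The left antenna now looks close to upright, with its bar from (430,520) to (432,420). I'll back off to measure it with the view clear.

```bash
python3 -m crank '[{"offset":[0.03,0,0],"twist":[0,0,0]},{"offset":[0.07,0,-0.02],"twist":[0,0,0]},{"offset":[0.11,0,-0.07],"twist":[0,0,0]},{"offset":[0.11,0,-0.117],"twist":[0,0,0]},{"offset":[0.11,0,-0.117],"twist":[0,0,0]}]'
python3 - <<'E'
from station import *
import cv2
import numpy as np
a=get_image("scene");b=get_image("top");cv2.imwrite("pics/s2.png",a[:,:,::-1]);cv2.imwrite("pics/t2.png",b[:,:,::-1])
A=cv2.resize(a[130:225,200:300,::-1],None,fx=5.5,fy=5.5,interpolation=2)
B=cv2.resize(b[165:260,230:275,::-1],None,fx=5.5,fy=5.5,interpolation=2)
cv2.imwrite("pics/i.png",np.hstack([A,B]))
E
```

```text
t: 5.7
tool_pos: [0.6265, 0.1402, 0.2371]
tool_rot: [2.459, 1.947, 0.01]
contact_force: [-0.8, 0.3, -0.1]
opening: 0.0002
grip_force: 0.0
```

View pics/i.png

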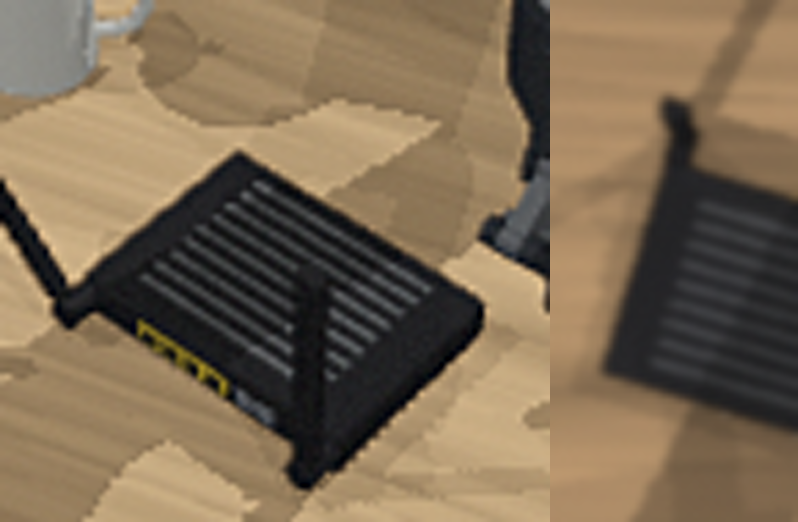

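The left antenna's tip is at (314,272) in the scene crop and (675,107) in the top crop. I'll work out its lean from those.

Run:
```python
from h import *
ks,kt=get_calibration("scene"),get_calibration("top")
print("seen scene tip",(np.array([314,272])+.5)/5.5-.5+[200,130],"piv",(np.array([307,475])+.5)/5.5-.5+[200,130],"top tip",(np.array([675-550,107])+.5)/5.5-.5+[230,165])
for l in(-.1,-.05,0,.05,.1):
  m=model([.5024,-.0528,-.2324,l,.6965])
  print(l,[proj(k,k["world_from_camera"],m)[[6,4]].round(1).tolist() for k in(ks,kt)])
```

```text
seen scene tip [256.68181818 179.04545455] piv [255.40909091 215.95454545] top tip [252.31818182 184.04545455]
-0.1 [[[252.5, 175.8], [256.9, 214.5]], [[257.2, 187.5], [253.0, 190.7]]]
-0.05 [[[254.9, 177.0], [256.9, 214.5]], [[254.6, 186.8], [253.0, 190.7]]]
0 [[[257.3, 178.3], [256.9, 214.5]], [[252.0, 186.1], [253.0, 190.7]]]
0.05 [[[259.6, 179.8], [256.9, 214.5]], [[249.3, 185.4], [253.0, 190.7]]]
0.1 [[[262.0, 181.3], [256.9, 214.5]], [[246.7, 184.8], [253.0, 190.7]]]
```

Both views give a left lean of about 0.00–0.02 rad, which is upright. Next is the right antenna: I'll cross over at height and stop just inside it.

```bash
python3 -m crank '[{"offset":[-0.06,0,0],"twist":[0,0,0]},{"offset":[-0.12,0,0],"twist":[0,0,0]},{"offset":[-0.18,0,0],"twist":[0,0,0]},{"offset":[-0.24,0,0],"twist":[0,0,0]},{"offset":[-0.3,0,0],"twist":[0,0,0]},{"offset":[-0.339,0,0],"twist":[0,0,0]},{"offset":[-0.339,0,0],"twist":[0,0,0]},{"offset":[-0.339,0,0],"twist":[0,0,0]},{"offset":[-0.339,0,0],"twist":[0,0,0]}]'
python3 rel.py .5024,-.0528,-.2324,.0,.6965 k
```

```text
t: 6.92
tool_pos: [0.5461, -0.1892, 0.2313]
tool_rot: [-2.461, -1.95, 0.001]
contact_force: [-0.3, 0.3, -0.4]
opening: 0.0002
grip_force: 0.0
router frame mm [  73.96256267 -122.66932034  231.28323416] t 6.925 F [-0.25681739  0.2896683  -0.3598964 ] tool x yaw-router -1.1073836730752742
[[131.9, 142.8], [239.9, 142.7], [238.5, -32.0], [115.9, -30.3], [253.0, -19.3], [252.7, 135.9], [253.3, -132.1], [252.6, 252.9]]
```

View pics/k.png

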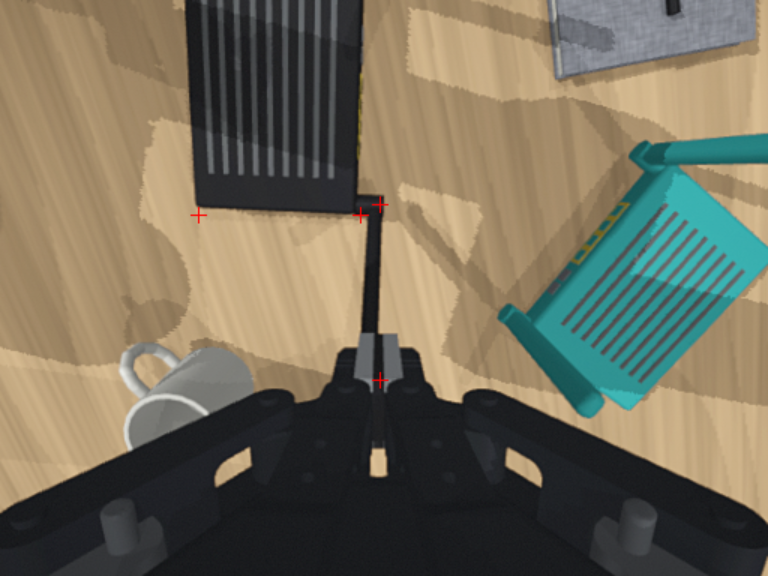

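The wrist view shows the right pivot at (376,205), about 4 px from where I predicted, and the bar runs under the fingers near column 369. I'll shift about 5 mm along tool −y and push along an arc.

```bash
python3 -m crank '[{"offset":[0,-0.005,0.05],"twist":[0,0,0]},{"offset":[0,-0.005,0.1],"twist":[0,0,0]},{"offset":[0,-0.005,0.113],"twist":[0,0,0]},{"offset":[0,-0.005,0.113],"twist":[0,0,0]},{"offset":[-0.009,-0.005,0.113],"twist":[0,0,0]},{"offset":[-0.018,-0.005,0.113],"twist":[0,0,0]},{"offset":[-0.027,-0.005,0.121],"twist":[0,0,0]},{"offset":[-0.036,-0.005,0.129],"twist":[0,0,0]},{"offset":[-0.044,-0.005,0.139],"twist":[0,0,0]},{"offset":[-0.051,-0.005,0.149],"twist":[0,0,0]},{"offset":[-0.056,-0.005,0.159],"twist":[0,0,0]},{"offset":[-0.061,-0.005,0.17],"twist":[0,0,0]},{"offset":[-0.064,-0.005,0.179],"twist":[0,0,0]},{"offset":[-0.066,-0.005,0.188],"twist":[0,0,0]},{"offset":[-0.067,-0.005,0.194],"twist":[0,0,0]},{"offset":[-0.067,-0.005,0.194],"twist":[0,0,0]}]'
python3 rel.py .5024,-.0528,-.2324,.0,1.52 m
```

```text
t: 8.98
tool_pos: [0.5256, -0.2542, 0.0376]
tool_rot: [-2.463, -1.948, 0.0]
contact_force: [-0.5, 0.5, 0.6]
opening: -0.0001
grip_force: 0.0
router frame mm [  69.00885325 -190.66429595   37.64914887] t 8.975 F [-0.48597237  0.46189391  0.62038403] tool x yaw-router -1.1059489792813035
[[-32.4, 42.6], [231.3, 37.1], [228.2, -412.5], [-48.7, -345.6], [264.5, -373.7], [262.7, 28.1], [240.4, 641.6], [260.8, 297.8]]
```

View pics/m.png

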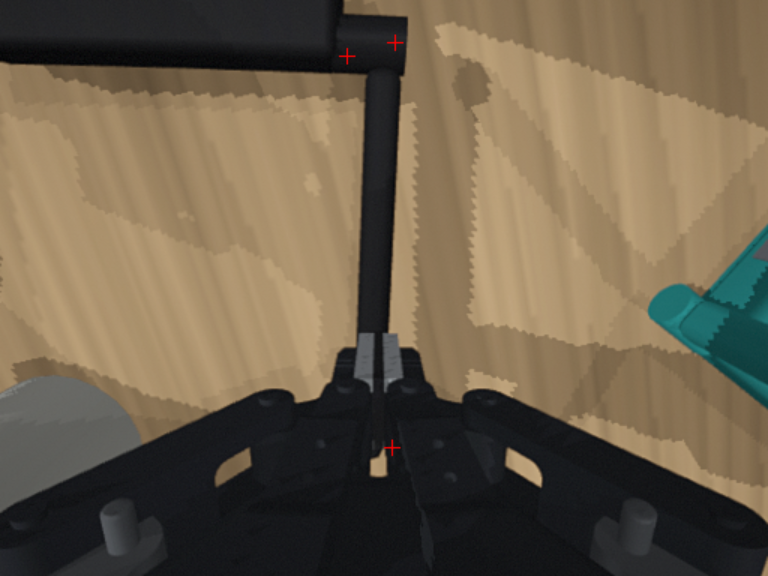

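The finger sits on the bar, between columns 360 and 400, and the router hasn't moved. I'll push the last few mm down in small steps.

```bash
python3 -m crank '[{"offset":[0,0,0.002],"twist":[0,0,0]},{"offset":[0,0,0.004],"twist":[0,0,0]},{"offset":[0,0,0.006],"twist":[0,0,0]},{"offset":[0,0,0.0065],"twist":[0,0,0]},{"offset":[0,0,0.0065],"twist":[0,0,0]},{"offset":[0,0,0.0065],"twist":[0,0,0]}]'
python3 -m crank '[{"offset":[0,0,0.0005],"twist":[0,0,0]},{"offset":[0,0,0.001],"twist":[0,0,0]},{"offset":[0,0,0.001],"twist":[0,0,0]}]'
```

```text
t: 9.78
tool_pos: [0.5259, -0.2544, 0.0317]
tool_rot: [-2.464, -1.949, 0.0]
contact_force: [-0.3, -0.9, 0.2]
opening: 0.0001
grip_force: 0.0
t: 10.15
tool_pos: [0.5259, -0.2544, 0.0307]
tool_rot: [-2.464, -1.949, -0.0]
contact_force: [0.3, -0.3, -0.0]
opening: 0.0001
grip_force: 0.0
```

```bash
python3 -m crank '[{"offset":[0,0,0.0005],"twist":[0,0,0]},{"offset":[0,0,0.001],"twist":[0,0,0]},{"offset":[0,0,0.001],"twist":[0,0,0]},{"offset":[0,0,0.001],"twist":[0,0,0]}]'
python3 -m crank '[{"offset":[0,0,-0.03],"twist":[0,0,0]},{"offset":[0,0,-0.09],"twist":[0,0,0]},{"offset":[0,0,-0.15],"twist":[0,0,0]},{"offset":[0.03,0,-0.21],"twist":[0,0,0]},{"offset":[-0.03,-0.06,-0.23],"twist":[0,0,0]},{"offset":[-0.09,-0.1,-0.23],"twist":[0,0,0]},{"offset":[-0.15,-0.12,-0.23],"twist":[0,0,0]},{"offset":[-0.2,-0.12,-0.23],"twist":[0,0,0]},{"offset":[-0.2,-0.12,-0.23],"twist":[0,0,0]},{"offset":[-0.2,-0.12,-0.23],"twist":[0,0,0]}]'
python3 - <<'E'
from station import *
import cv2
import numpy as np
a=get_image("scene");b=get_image("top")
A=cv2.resize(a[110:225,165:300,::-1],None,fx=4,fy=4,interpolation=2)
B=cv2.resize(b[165:260,230:365,::-1],None,fx=4,fy=4,interpolation=2)
B=B[:,:]
A=A[:,:]
cv2.imwrite("pics/n.png",cv2.resize(np.vstack([A,B]),None,fx=.71,fy=.71,interpolation=3))
E
```

```text
t: 10.65
tool_pos: [0.526, -0.2545, 0.03]
tool_rot: [2.464, 1.949, -0.0]
contact_force: [-1.3, 1.0, 3.6]
opening: 0.0001
grip_force: 1.2
t: 11.9
tool_pos: [0.3628, -0.4218, 0.2593]
tool_rot: [-2.465, -1.946, -0.001]
contact_force: [-0.8, -0.2, 0.0]
opening: 0.0001
grip_force: 0.0
```

View pics/n.png

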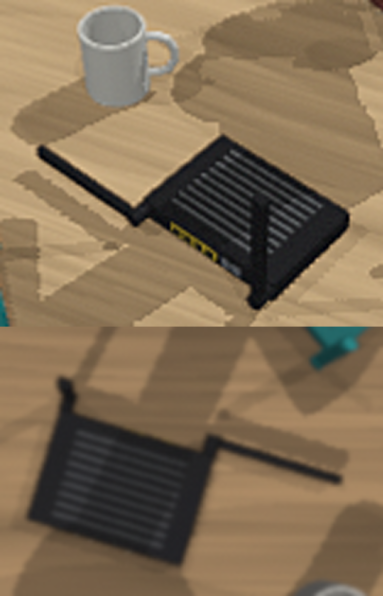

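The final picture shows the right antenna level and pushed against its stop, which I felt at 3.6 N. The left one is upright, the router hasn't moved, and the arm is clear.

```bash
python3 -c "
from station import *
print(finish_job())"
```

```text
the job is handed in; nothing more can be done
None
```

I set the left antenna, on the plant side, upright to within about 0.02 rad by camera estimate, then pushed the right one level to its stop, and handed the job in at about 12 s; no verdict came back.

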